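Press a bush into a castor wheel with the bench locking clamp

ROBOT

A 7-joint arm with a two-finger parallel gripper is mounted at the origin on the work surface. World frame = base frame: x ahead of the robot, y to its left, z up, the work surface at z = 0. Lengths are in m, angles in degrees, forces in N, time in s.
With the tool pointing down it reaches from about 0.425 to 0.875 m from the base axis. Payload 4.7 kg.
Tool frame: the origin (TCP) lies at the very end of the fingers, on their centre line; the grasp point (between the pads) lies env.hold_point_z behind it (env.hold_point_z is the distance from the TCP to the grasp point, in m); z points along the fingers, y is the line along which they close (so a half turn about z gives the same grasp; the last joint's range is limited). The gripper opens to 87 mm and grips with 3 to 60 N. Pads are 19 mm wide; open, the fingers measure 117 mm over their backs; the gripper's body (75 mm by 190 mm) begins 51 mm behind the grasp point.
Start: joints at [64.005, 18.392, -4.016, 83.108, 1.295, 78.541, -3.26], TCP at [0.293, -0.58, 0.197] pointing down, gripper open.
Joint ranges: [-163.93, 163.93], [-17.29, 119.83], [-79.2, 71.16], [3.27, 140.29], [-89.18, 269.18], [5.43, 117.66], [-154.24, 154.24]. Speed limits (degrees/s): [147.25, 147.25, 180, 180, 180, 180, 180].

INTERFACE

Orientations are given as [roll, pitch, yaw] about the fixed x, y, z axes, in that order (R = Rz(yaw) Ry(pitch) Rx(roll)).
In Python, from cell import env gives the robot as it stands.
- The arm moves only by the shell command python3 -m jog 'ROWS' [FORCE]. ROWS is JSON, a list of rows, each an object with "dp": the shift along the tool's x, y, z in cm, a list of three; "twist": the turn about the tool's z in degrees; "fingers": the opening, from 0 (shut) to 1 (fully open). A call has 1 to 8 rows; each row is the pose to reach, as a shift and turn from the pose commanded when the call began, along the tool's axes at that moment; what a row does not reach only later rows make up. A row lasts 1/8 s, in which the tool goes at most 62.5 mm and 10.7 degrees, less where a joint would pass 70% of its speed; a pose out of reach is approached as far as the arm can. A call with a gripper value outside its range is refused whole. The fingers move at their own pace and stop on an object; FORCE is the grip in N (left out, the last holds). Time passes only in rows, so rows that repeat a pose let the fingers close. It gives the time, the measured TCP pose, the force, the opening and the grip force at its end, in the units of the state.
- env.get_obs(): the state, without advancing time (a new reading comes with each control period).
- env.read_camera(name): name is "side" or "top" or "wrist"; returns a dict with "pixels" (384x512x3 uint8, blue, green, red), "depth" (384x512 float32, m along the optical axis (not along the pixel's ray), 0 where there is no reading), "fx", "fy", "cx", "cy" (pixels), "k1" (the pictures are not rectified: a ray, as slopes to the right and down, at radius r is drawn at 1 + k1 r^2 times it, then the intrinsics apply), "rvec" (rotation vector, rad) and "tvec" (3), from world to camera coordinates, as OpenCV has them. Camera axes: x right, y down, z forward; pixel columns grow to the right and rows downward; lengths in m; the calibration is good to about 2 mm. A picture is of the moment at which its call begins.
- env.sign_off(): hands the job in; it is judged then, once.
The state is a dict: "time_s": time; "qpos": joint angles; "joint_velocities": joint speeds; "effort": joint torques, N m; "tool_pos": TCP position; "tool_rot": TCP orientation; "force": force on the tool from outside, world axes, zero at the start; "wrist_torque": the same for the moment, N m; "grip_width": finger opening in m; "grasp_force": force on a finger pad.
Only numpy, scipy, OpenCV 4.12 (cv2) and the standard library are available. Lean on these libraries where they do the work, as an engineer would, in place of code of your own. Each camera call takes 0.05 s, during which the arm holds its last target. There are 200 camera calls.

TASK

Take the castor wheel whose brass bush still stands proud from the rack and lower it gently into the cradle of the bench locking clamp, bush towards the moving jaw, and let go of it. Squeeze the clamp's handles steadily, no harder than they need, until they snap over centre and stay locked with the bush pressed fully home, and keep hands off for two seconds. Then flick the red release lever so that the jaws spring open, leaving the finished wheel free in the cradle and the other wheels on their rack.

Things in the scene. Friction and masses are not known exactly. Their poses are not given: they have to be found in the camera images.
- wheel: castor wheel, 75 mm diameter, 25 mm wide, about 140 g, black tyre, grey hub, a brass bush only started in its bore. Origin at its centre, axle along its y; faces at y = -12.5 and +12.5 mm. Stands on edge on the rack, y within 0.6 rad of the clamp's y. Grip it across the faces at the rim from above, fingers at most 24 mm below its top, clear of bush and clamp arms.
- bush (a joint): slide of the bush into the wheel (m): 0 to 0.0015 at the start, 0.007 fully home (up to 0.0003 more under load). Stiff, about 12 N; it is to be pressed by the clamp's jaw, not by the gripper.
- flange (a point): centre of the outer face of the bush's flange (brass, 22 mm diameter, 2.5 mm thick) on the wheel's axle, on its -y side: 8 to 9.5 mm out from that face at the start, 2.5 mm when home; axes as the wheel's.
- clamp: steel locking C-clamp lying flat, bolted to a fixed blue plate 235 x 135 x 12 mm. Origin on the bench under the jaw pivot; +x from handles to jaws, z up, moving handle and jaw on the -y side. Its parts lie 55 mm above the bench, top at 67 mm at most. Positions below are in this frame. Jaw arms pass round the cradle at y = +54 and y = -46 mm (-60 open).
- fixed_handle (a point): point on the outer (+y) face of the fixed handle, clamp (-95, 11.5, 55) mm. The fixed handle is a bar 15 mm thick, 20 mm tall, from x = 0 to -112 mm, with the adjusting screw's knurled end (17 mm diameter) to x = -144 mm.
- cradle (a point): centre of the seated wheel in the black V cradle below the jaws: clamp (100, 15, 55) mm, axes as the clamp's. The wheel's y axis points the same way as the clamp's, its bush to the moving jaw. Cradle open above, cheeks 34 mm high, 5 mm clear of the wheel on the -y side, 2 mm on the +y side.
- anvil (a point): centre of the anvil's face (24 mm disc on the fixed jaw), clamp (100, 27.5, 55) mm: it touches the wheel's +y face when the wheel is at point cradle. Lower the wheel 1 to 4 mm to the -y side of that place so as not to land on the anvil; the jaw then pushes it across.
- jaw (a joint): angle of the moving jaw (rad): 0 open, about 0.14 once the bush is home. It reaches that well before the clamp has locked, and a spring opens it again if the handle is let go unlocked.
- grip (a point): point to squeeze: outer (-y) face of the moving handle, 96 mm from its pivot; handle 22 mm tall, 12 mm thick. Clamp (-90, -69, 55) mm open (81 mm over both handles). Pushed to +y it gives against 4 N, then takes up to 11 to 18 N in two humps over some 35 mm as bush and clamp load up (the bush creeps in: pause where it goes hard), then the load dies away, it snaps over centre by itself and stops. Squeeze both handles, or push this one.
- handle: the moving handle, steel, 146 mm long, a light pressing: more than 25 N on it would bend it. Origin at its pivot on the moving jaw, clamp (-3, -24, 55) mm.
- lever_tail (a point): point on the inner (+y) face of the release lever's tail, 20 mm from its end. The tail sticks out 40 mm past the moving handle's end and is 18 mm tall; clamp (-155, -97, 55) mm open; locked it lies behind the screw's end, 20 mm clear of it. To release, push it outwards, to -y: some 4 N over 5 to 25 mm, then the handle springs open, away from the pusher, and the tail with it.
- lever: red release lever, 100 mm long, 7 mm thick, in the tail of the moving handle; origin at its pivot on the handle. Light: more than 15 N would bend it.
- rack: wooden rack of two dowels along its y axis, 245 x 85 x 34 mm, fixed; origin under its centre. Three wheels stand on edge on it, 70 mm apart in any order, axles along its y axis, centres 59.5 mm above the bench.
- wheel_done: the same kind of wheel with its bush already home (flat brass flange); stays on the rack.
- wheel_bare: the same kind of wheel without a bush (dark bore); stays on the rack.
Things that resemble listed ones, but are neither listed nor needed, are in the scene too. Leave any brown look-alike of the wheel alone.

How it is judged (in metres and radians):
On the way, in this order (a step that is already met when the one before it is completed fails the run):
1. the wheel stands down in the cradle, bush to the moving jaw and not yet pressed in, and is let go (horizontal distance between wheel and cradle below 0.007 m and z of wheel in the frame of cradle between -0.003 and 0.003 m and angle between the y axis of wheel and the y axis of cradle, either way round below 0.1 rad and y of flange in the frame of cradle below -0.008 m and value of joint bush below 0.004 m and contact force between the fingers and wheel below 0.2 N), for 0.2 s.
2. the jaws are locked on the wheel, bush fully home, and nothing of the robot touches clamp or wheel for two seconds (value of joint jaw above 0.125 rad and value of joint bush above 0.006 m and contact force between the fingers and wheel below 0.5 N and contact force between each of the fingers, the arm and clamp below 0.5 N), for 1.9 s.
3. the release lever is pressed while the jaws are still locked (value of joint jaw above 0.125 rad and contact force between the fingers and lever above 1 N).
At the end, for the whole second after the job is handed in: The wheel stands at rest in the cradle within 7 mm of its place (3 mm in height, 0.1 rad), the bush pressed in to within 1 mm of home on the moving jaw's side, the jaws open to within 0.03 rad and the robot off clamp and wheel (horizontal distance between wheel and cradle below 0.007 m and z of wheel in the frame of cradle between -0.003 and 0.003 m and angle between the y axis of wheel and the y axis of cradle, either way round below 0.1 rad and y of flange in the frame of cradle below -0.008 m and value of joint bush above 0.006 m and value of joint jaw below 0.03 rad and velocity of joint jaw between -0.05 and 0.05 rad/s and linear speed of wheel below 0.02 m/s and contact force between each of the fingers, the arm and clamp below 0.5 N); the robot touches nothing.
It fails at once if the moving handle is forced with more than 25 N (contact force between the fingers and handle above 25 N).
It fails at once if the release lever is forced with more than 15 N (contact force between the fingers and lever above 15 N).
It fails at once if the bush is pressed by the gripper instead of the clamp (contact force between the fingers and bush_c0 above 8 N).
It fails at once if the wheel is dropped, slammed or rammed into the cradle (0.4 m/s, or 25 N on the V) ((distance between wheel and cradle below 0.05 m and linear speed of wheel above 0.4 m/s) or contact force between wheel and clamp_c9 above 25 N or contact force between wheel and clamp_c10 above 25 N).
It fails at once if one of the other two wheels is moved by more than 25 mm (distance of any of wheel_done, wheel_bare from where it was at the start of the episode above 0.025 m).
It also fails if it takes over 72 s, if anything falls off the work surface, if the arm or the gripper's body presses on something with over 40 N, if the wrist force passes 120 N, or if a joint passes its speed limit or range.

## Working session

There is one attempt and no reset: what is moved stays moved. The work goes in short steps, Python scripts to look and compute and a shell command to move; the robot and the scene stay as the last step left them, time stands still between calls to the robot, and variables do not carry over. Pictures are saved under pics/ and viewed, at most 13 in all, crops included, and the job is handed in when it is done.

```bash
ls; mkdir -p pics; cat > h.py <<'E'
import numpy as np,cv2
from cell import env
from scipy.spatial.transform import Rotation as Ro
def cam(n):
    c=env.read_camera(n); c['R']=cv2.Rodrigues(np.array(c['rvec'],float))[0]; c['t']=np.array(c['tvec'],float).ravel(); return c
def ray(c,u,v):
    xd=np.array([(u-c['cx'])/c['fx'],(v-c['cy'])/c['fy']]); x=xd.copy()
    for _ in range(20): x=xd/(1+c['k1']*(x@x))
    return np.array([x[0],x[1],1.])
def w_depth(c,u,v):
    d=c['depth'][int(round(v)),int(round(u))]; return c['R'].T@(ray(c,u,v)*d-c['t'])
def w_z(c,u,v,z):
    o=-c['R'].T@c['t']; d=c['R'].T@ray(c,u,v); return o+d*(z-o[2])/d[2]
def proj(c,P):
    p=c['R']@np.array(P)+c['t']; x=p[:2]/p[2]; x=x*(1+c['k1']*(x@x)); return c['fx']*x[0]+c['cx'],c['fy']*x[1]+c['cy']
def tool():
    o=env.get_obs(); return np.array(o['tool_pos']),Ro.from_euler('xyz',o['tool_rot'],degrees=True).as_matrix(),o
E
python3 - <<'E'
from h import *
import pickle
cs={n:cam(n) for n in('side','top','wrist')}
pickle.dump(cs,open('c0.pkl','wb'))
cv2.imwrite('pics/top0.png',cv2.resize(cs['top']['pixels'],(800,600)))
cv2.imwrite('pics/side0.png',cv2.resize(cs['side']['pixels'],(800,600)))
print(env.hold_point_z,env.get_obs())
for n in cs: print(n,-cs[n]['R'].T@cs[n]['t'],cs[n]['R'][2],cs[n]['fx'],cs[n]['k1'])
E
```

```text
pics
0.0187 {'time_s': 0.15, 'qpos': array([64.00359236, 18.42840352, -4.0147024 , 83.15762118,  1.29512516,
       78.54169118, -3.26014358]), 'joint_velocities': array([-0.03012163, -0.16264128,  0.00338757, -0.21723466, -0.13092883,
       -0.04983409, -0.0703575 ]), 'effort': array([ 5.17330845e-04, -4.91799009e+01, -4.04086858e-01, -3.12876499e+01,
       -6.38331519e-02,  4.05173306e-02,  1.27231615e-04]), 'tool_pos': array([ 0.2928577 , -0.5797846 ,  0.19623362]), 'tool_rot': array([-1.79917503e+02,  5.44560451e-03,  2.68048725e+01]), 'force': array([-0.06518494, -0.24628885,  0.15667172]), 'wrist_torque': array([-0.02617821, -0.02263567, -0.00577639]), 'grasp_force': 0.0, 'grip_width': 0.08722054477142688}
side [0.12527814 0.56478087 0.73542933] [ 0.45449905 -0.50982206 -0.73041911] 417.03307017308924 0.028230260120647645
top [0.37680968 0.12294328 0.88425968] [ 0.17818999 -0.02048365 -0.98378288] 357.01303808420175 0.0001942573143104729
wrist [ 0.35188871 -0.55027258  0.38260768] [-0.2158201  -0.1077368  -0.97047126] 266.2589335896174 -0.05298080371807657
```

View pics/top0.png

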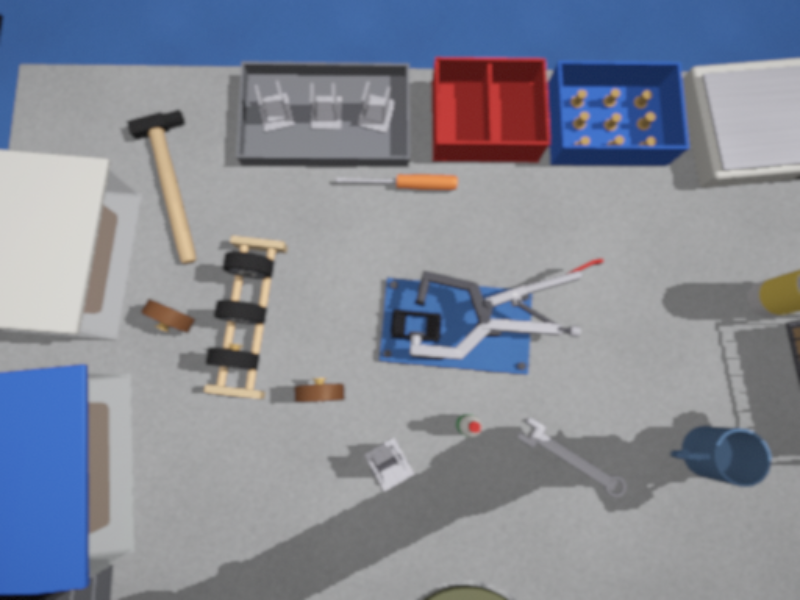

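View pics/side0.png

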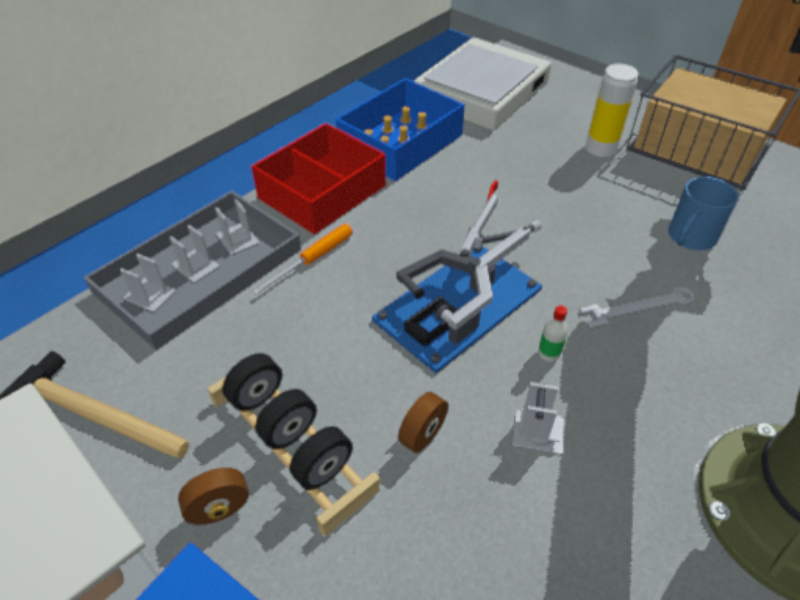

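The top view shows the clamp at (460,325), with its jaws to the left and the moving handle above. The rack is at (245,315) with three black wheels at (248,264), (240,311) and (232,357). The candidates are those three wheels. The brown look-alikes at (167,316) and (319,391) are to be left alone. I'll check with a close crop next.

```bash
python3 - <<'E'
from h import *
import pickle
cs=pickle.load(open('c0.pkl','rb')); c=cs['top']
im=c['pixels'][145:260,120:220]
cv2.imwrite('pics/crop1.png',cv2.resize(im,None,fx=5,fy=5,interpolation=cv2.INTER_CUBIC))
s=.64
for n,u,v,z in [('w1',248,264,.09),('w2',240,311,.09),('w3',232,357,.09),('pl a',388,279,.012),('pl b',380,361,.012),('pl c',527,373,.012),('pl d',532,290,.012),('rackend1',258,243,.034),('rackend2',233,391,.034),('redtip',600,262,.055),('screw',576,331,.055)]:
    print(n,w_z(c,u*s,v*s,z).round(3),w_depth(c,u*s,v*s).round(3))
E
```

```text
w1 [0.572 0.319 0.09 ] [0.571 0.317 0.095]
w2 [0.503 0.327 0.09 ] [0.502 0.326 0.095]
w3 [0.437 0.335 0.09 ] [0.436 0.333 0.096]
pl a [0.567 0.114 0.012] [0.567 0.114 0.013]
pl b [0.437 0.126 0.012] [0.437 0.126 0.007]
pl c [ 0.418 -0.103  0.012] [ 0.418 -0.104  0.01 ]
pl d [ 0.55  -0.117  0.012] [ 0.539 -0.102  0.066]
rackend1 [0.62  0.318 0.034] [0.619 0.318 0.035]
rackend2 [0.39  0.346 0.034] [0.39  0.345 0.036]
redtip [ 0.586 -0.212  0.055] [ 0.585 -0.21   0.06 ]
screw [ 0.479 -0.169  0.055] [ 0.478 -0.166  0.064]
```

View pics/crop1.png

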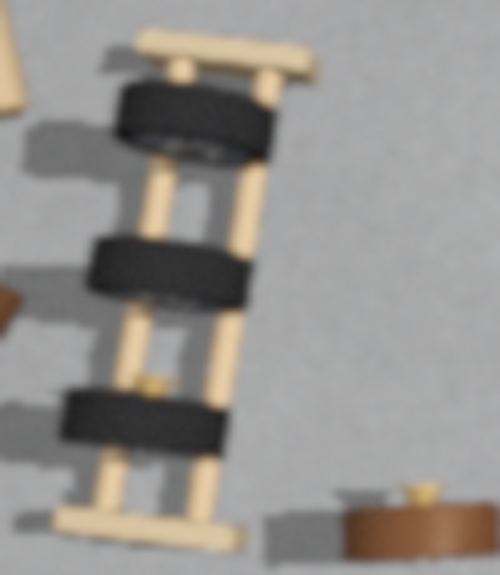

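The crop shows brass standing proud at (150,385) on the far side of the wheel nearest the robot. The middle wheel at (170,270) and the far one at (190,120) show none. So w3 (world about 0.437, 0.335) is the target, with its bush towards world +x. I'll move over the clamp for a closer look on the way.

```bash
cat >> h.py <<'E'
def plan(x,y,z,yaw=None):
    p,R,o=tool(); d=R.T@(np.array([x,y,z])-p)*100
    t=0 if yaw is None else (o['tool_rot'][2]-yaw+180)%360-180
    print('dp',d.round(2),'twist',round(t,2),'len',np.linalg.norm(d).round(1),'time',o['time_s'])
E
python3 -c "
from h import *
plan(.48,-.02,.26,85)"
```

```text
dp [ 41.95 -41.53  -6.32] twist -58.2 len 59.4 time 0.15
```

```bash
python3 -m jog '[{"dp":[4,-4,-3],"twist":-5,"fingers":0.6},{"dp":[8,-8,-6],"twist":-12,"fingers":0.6},{"dp":[12,-12,-6],"twist":-20,"fingers":0.6},{"dp":[16,-16,-6],"twist":-28,"fingers":0.6},{"dp":[20,-20,-6],"twist":-36,"fingers":0.6},{"dp":[24,-24,-6],"twist":-44,"fingers":0.6},{"dp":[28,-28,-6],"twist":-52,"fingers":0.6},{"dp":[32,-32,-6],"twist":-58,"fingers":0.6}]' 20; python3 -c "
from h import *
plan(.48,-.02,.26,85)"
```

```text
time_s: 1.15
tool_pos: [0.4346, -0.1484, 0.257]
tool_rot: [180.0, 0.0, 85.0]
force: [0.9, -0.0, 0.2]
grip_width: 0.0523
grasp_force: 0.0
dp [13.19  3.41 -0.31] twist 0.01 len 13.6 time 1.15
```

```bash
python3 -m jog '[{"dp":[4,1,-1],"twist":0,"fingers":0.6},{"dp":[7,2,-2],"twist":0,"fingers":0.6},{"dp":[9,3,-3],"twist":0,"fingers":0.6},{"dp":[10,3.4,-4],"twist":0,"fingers":0.6},{"dp":[10,3.4,-4],"twist":0,"fingers":0.6}]' ; python3 - <<'E'
from h import *
import pickle
c=cam('wrist'); pickle.dump(c,open('c1.pkl','wb'))
cv2.imwrite('pics/w1.png',cv2.resize(c['pixels'],(800,600),interpolation=cv2.INTER_CUBIC))
# predicted clamp frame guess overlay none
print(-c['R'].T@c['t'])
E
```

```text
time_s: 1.78
tool_pos: [0.4777, -0.0536, 0.2976]
tool_rot: [179.9, 0.0, 84.9]
force: [0.1, -0.3, 0.6]
grip_width: 0.0523
grasp_force: 0.0
[0.48387979 0.01187819 0.48413234]
```

View pics/w1.png

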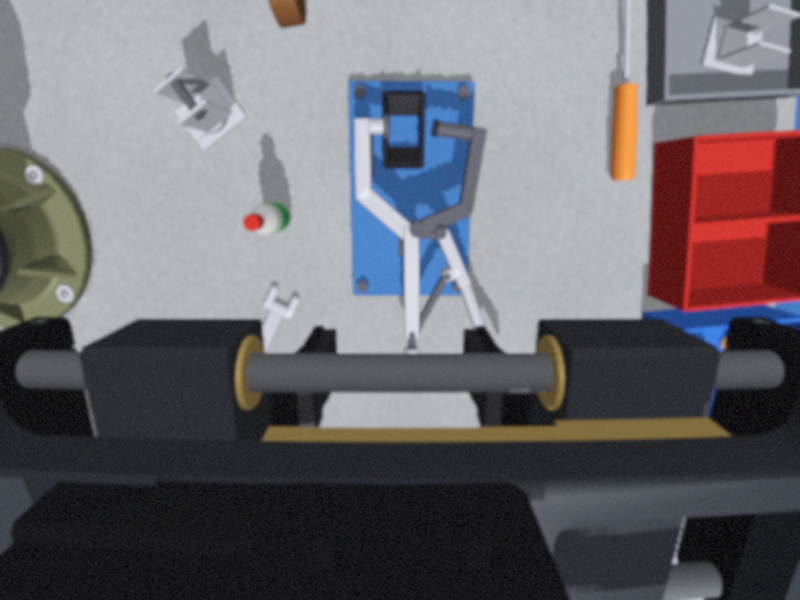

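The wrist view shows the clamp plate with corners near (348,80), (474,80), (352,296) and (473,295). The cradle is at (403,130) with the anvil tip at (387,127). The fixed handle is the straight bar from (411,235) to (412,345).

```bash
python3 - <<'E'
from h import *
import pickle
c=pickle.load(open('c1.pkl','rb')); s=.64
def q(n,u,v,z): 
    p=w_z(c,u*s,v*s,z); print(n,p.round(4),w_depth(c,u*s,v*s).round(4)); return p
tl=q('TL',349,80,.012);tr=q('TR',474,80,.012);bl=q('BL',352,296,.012);br=q('BR',473,296,.012)
print(np.degrees(np.arctan2(*(tl-bl)[[1,0]])),np.degrees(np.arctan2(*(tr-br)[[1,0]])),np.linalg.norm(tl-bl),np.linalg.norm(tl-tr))
q('anvilface',387,127,.055);q('jawtip',432,128,.055);q('pivot?',425,229,.065)
q('fh up',411,240,.065);q('fh dn',411,320,.065)
q('cr TL',385,92,.034);q('cr TR',424,92,.034);q('cr BL',385,167,.034);q('cr BR',424,167,.034)
E
python3 -c "
from h import *
plan(.44,.335,.22,83.2)"
```

```text
TL [0.4419 0.1278 0.012 ] [0.4417 0.1283 0.0098]
TR [0.5729 0.1162 0.012 ] [0.5751 0.1187 0.0006]
BL [ 0.4182 -0.1057  0.012 ] [ 0.4163 -0.1091 -0.0014]
BR [ 0.5597 -0.1186  0.012 ] [ 0.5514 -0.1042  0.0639]
84.21260103710611 86.7781148859406 0.23470877653414357 0.13157128148415032
anvilface [0.4778 0.0711 0.055 ] [0.4779 0.0697 0.0649]
jawtip [0.5214 0.0662 0.055 ] [0.5221 0.0672 0.0477]
pivot? [ 0.5065 -0.0302  0.065 ] [ 0.5066 -0.0304  0.0633]
fh up [ 0.4916 -0.04    0.065 ] [ 0.4917 -0.0402  0.0632]
fh dn [ 0.4846 -0.1242  0.065 ] [ 0.4846 -0.1246  0.0636]
cr TL [0.4787 0.1077 0.034 ] [0.4787 0.1078 0.0333]
cr TR [0.5178 0.1042 0.034 ] [0.5178 0.1042 0.034 ]
cr BL [0.4716 0.0347 0.034 ] [0.471  0.0358 0.0117]
cr BR [0.5121 0.031  0.034 ] [0.5136 0.0321 0.0093]
dp [38.45 -7.25  7.68] twist 1.57 len 39.9 time 1.825
```

```bash
python3 -m jog '[{"dp":[5,-1,0],"twist":1,"fingers":0.6},{"dp":[11,-2,0],"twist":1.5,"fingers":0.6},{"dp":[17,-3,0],"twist":1.5,"fingers":0.6},{"dp":[22,-4,0],"twist":1.5,"fingers":0.6},{"dp":[27,-5,1],"twist":1.5,"fingers":0.6},{"dp":[32,-6,2],"twist":1.5,"fingers":0.6},{"dp":[36,-7.2,5],"twist":1.5,"fingers":0.6},{"dp":[38.5,-7.2,7.7],"twist":1.5,"fingers":0.6}]' ; python3 - <<'E'
from h import *
import pickle
c=cam('wrist'); pickle.dump(c,open('c2.pkl','wb'))
cv2.imwrite('pics/w2.png',cv2.resize(c['pixels'],(800,600),interpolation=cv2.INTER_CUBIC))
for P in [(.437,.335,.097),(.437,.335,.075)]: print(np.array(proj(c,P))/.64)
# cloud of wheel tops
H,W=c['depth'].shape
vv,uu=np.mgrid[0:H,0:W]
pts=cv2.undistortPoints  # unused
n=np.stack([(uu-c['cx'])/c['fx'],(vv-c['cy'])/c['fy']],-1); x=n.copy()
for _ in range(10): x=n/(1+c['k1']*(x**2).sum(-1,keepdims=True))
P=(np.dstack([x,np.ones((H,W))])*c['depth'][...,None]-c['t'])@c['R']
m=(c['depth']>0)&(abs(P[...,0]-.437)<.035)&(abs(P[...,1]-.335)<.05)&(P[...,2]>.085)&(P[...,2]<.105)
Q=P[m];print(len(Q),Q.min(0),Q.max(0),Q.mean(0))
r,_,a=cv2.minAreaRect((Q[:,:2]*1000).astype(np.float32)); print(r,_,a)
E
```

```text
time_s: 2.82
tool_pos: [0.4397, 0.3369, 0.2187]
tool_rot: [-180.0, 0.1, 83.4]
force: [0.4, -1.3, 0.3]
grip_width: 0.0521
grasp_force: 0.0
[395.19821127 280.13621035]
[395.45019202 274.27060557]
864 [0.4244623  0.31576913 0.08503488] [0.45387006 0.36918488 0.09702763] [0.43939806 0.3442314  0.09247868]
(439.06781005859375, 342.14154052734375) (52.2486686706543, 24.697355270385742) 83.40135955810547
```

View pics/w2.png

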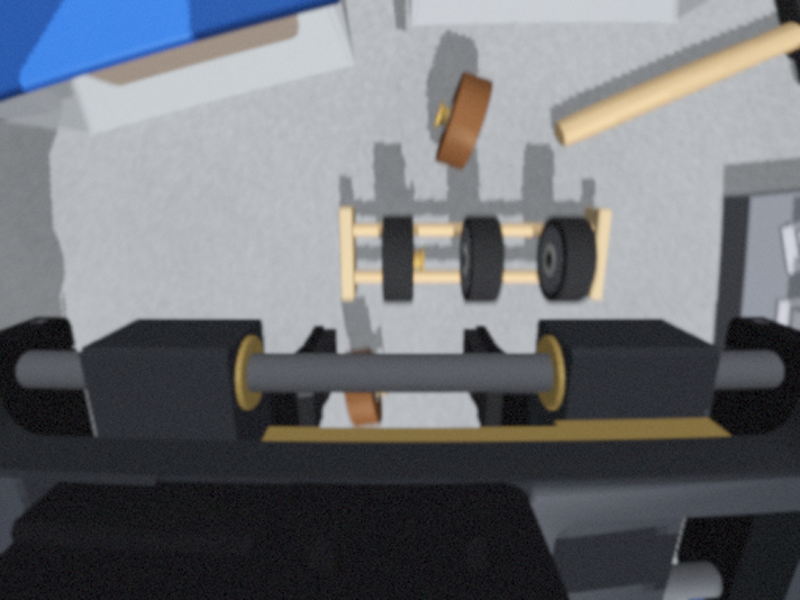

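The wrist view shows the target wheel at (397,260) with its proud bush at (418,261). The middle wheel (481,258) and the far wheel (567,258) show none. The wheel's top centre is at (0.439, 0.342), top at 0.097, yaw 83.4°, all consistent with the sizes given. I'll descend onto it.

```bash
python3 -c "
from h import *
plan(.439,.342,.077,83.4)"; python3 -m jog '[{"dp":[0.2,0,3],"twist":0,"fingers":0.6},{"dp":[0.5,-0.1,7],"twist":0,"fingers":0.6},{"dp":[0.5,-0.1,10],"twist":0,"fingers":0.6},{"dp":[0.5,-0.1,12],"twist":0,"fingers":0.6},{"dp":[0.5,-0.1,12],"twist":0,"fingers":0.6}]'; python3 -c "
from h import *
plan(.439,.342,.0765,83.4)"
```

```text
dp [ 0.41  0.13 13.78] twist 0.07 len 13.8 time 2.875
time_s: 3.5
tool_pos: [0.4398, 0.3395, 0.0987]
tool_rot: [-179.9, 0.1, 83.2]
force: [-0.2, 0.0, 0.8]
grip_width: 0.0523
grasp_force: 0.0
dp [ 0.24 -0.11  2.22] twist -0.17 len 2.2 time 3.5
```

```bash
python3 -m jog '[{"dp":[0.2,-0.1,1.5],"twist":0,"fingers":0.6},{"dp":[0.2,-0.1,2.2],"twist":0,"fingers":0.6},{"dp":[0.2,-0.1,2.2],"twist":0,"fingers":0.6},{"dp":[0.2,-0.1,2.2],"twist":0,"fingers":0.2},{"dp":[0.2,-0.1,2.2],"twist":0,"fingers":0.2},{"dp":[0.2,-0.1,2.2],"twist":0,"fingers":0.2},{"dp":[0.2,-0.1,2.2],"twist":0,"fingers":0.2},{"dp":[0.2,-0.1,2.2],"twist":0,"fingers":0.2}]' 20
```

```text
time_s: 4.5
tool_pos: [0.4394, 0.3433, 0.0781]
tool_rot: [180.0, 0.0, 83.3]
force: [-0.3, 0.4, -0.5]
grip_width: 0.0189
grasp_force: 0.0
```

```bash
python3 - <<'E'
from h import *
import pickle
c=cam('wrist'); d=cam('side'); pickle.dump((c,d),open('c3.pkl','wb'))
print(env.get_obs()['grip_width'],env.get_obs()['grasp_force'])
a=cv2.resize(c['pixels'][120:340,130:380],(400,352),interpolation=cv2.INTER_CUBIC)
b=cv2.resize(d['pixels'][200:360,90:272],(400,352),interpolation=cv2.INTER_CUBIC)
cv2.imwrite('pics/w3.png',np.hstack([a,b]))
E
```

```text
0.017741499610674408 0.0
```

View pics/w3.png

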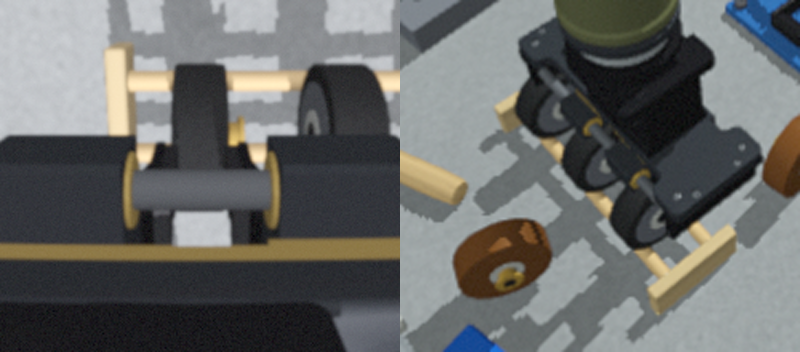

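The left half (wrist) shows the fingers closed beside the wheel, with the wheel's tyre further along tool +x at (205,110). The right half (side) shows the wheel in front of the gripper at (640,215). So the position along tool x needs checking.

```bash
cat >> h.py <<'E'
def cloud(c):
    H,W=c['depth'].shape; vv,uu=np.mgrid[0:H,0:W]
    n=np.stack([(uu-c['cx'])/c['fx'],(vv-c['cy'])/c['fy']],-1); x=n.copy()
    for _ in range(10): x=n/(1+c['k1']*(x**2).sum(-1,keepdims=True))
    return (np.dstack([x,np.ones((H,W))])*c['depth'][...,None]-c['t'])@c['R']
E
python3 - <<'E'
from h import *
import pickle
c0=pickle.load(open('c0.pkl','rb'));c2=pickle.load(open('c2.pkl','rb'));c3,d3=pickle.load(open('c3.pkl','rb'))
for n,c in [('top0',c0['top']),('side0',c0['side']),('w2',c2),('w3',c3)]:
    P=cloud(c); dark=c['pixels'].max(2)<70
    for z0,z1 in [(.093,.1),(.085,.093),(.07,.085),(.045,.07),(.02,.045)]:
        m=(c['depth']>0)&dark&(abs(P[...,0]-.437)<.03)&(P[...,1]>.25)&(P[...,1]<.42)&(P[...,2]>z0)&(P[...,2]<z1)
        if m.sum()>3: Q=P[m]; print(n,z0,m.sum(),'x',Q[:,0].min().round(3),Q[:,0].max().round(3),'y',Q[:,1].min().round(3),Q[:,1].max().round(3),Q[:,1].mean().round(3))
p,R,o=tool();print(p,o['tool_rot'])
print(np.array(proj(c3,p)),np.array(proj(d3,p)))
print(c3['R']@R, R.T@(-c3['R'].T@c3['t']-p))
E
```

```text
top0 0.093 153 x 0.424 0.449 y 0.326 0.362 0.343
top0 0.085 102 x 0.423 0.449 y 0.313 0.37 0.337
top0 0.07 54 x 0.423 0.447 y 0.307 0.373 0.322
top0 0.045 12 x 0.424 0.44 y 0.306 0.31 0.307
side0 0.093 221 x 0.424 0.45 y 0.325 0.359 0.342
side0 0.085 213 x 0.422 0.453 y 0.315 0.37 0.346
side0 0.07 225 x 0.421 0.453 y 0.309 0.378 0.352
side0 0.045 189 x 0.421 0.453 y 0.309 0.379 0.351
side0 0.02 97 x 0.422 0.43 y 0.316 0.374 0.345
w2 0.093 386 x 0.428 0.451 y 0.326 0.358 0.343
w2 0.085 336 x 0.427 0.453 y 0.317 0.369 0.348
w2 0.07 161 x 0.431 0.453 y 0.317 0.379 0.372
w2 0.045 38 x 0.433 0.453 y 0.377 0.38 0.379
w3 0.093 651 x 0.429 0.452 y 0.339 0.359 0.349
w3 0.085 706 x 0.429 0.453 y 0.351 0.37 0.362
w3 0.07 534 x 0.431 0.454 y 0.366 0.379 0.373
w3 0.045 105 x 0.432 0.454 y 0.376 0.38 0.378
[0.43934364 0.34336562 0.07802621] [1.79996397e+02 1.66728985e-03 8.33036031e+01]
[254.80579392 211.81814559] [203.23262208 287.93199281]
[[-3.16316177e-04  9.99999892e-01 -3.40462765e-04]
 [-9.70365658e-01 -3.89212135e-04 -2.41640928e-01]
 [-2.41641034e-01  2.53938440e-04  9.70365677e-01]] [ 0.06568932  0.00046922 -0.18655655]
```

The wheel is unmoved at (0.439, 0.3425), and the fingers straddle it after all. I'll close fully and see where they stop.

```bash
python3 -m jog '[{"dp":[0,0,0],"twist":0,"fingers":0},{"dp":[0,0,0],"twist":0,"fingers":0},{"dp":[0,0,0],"twist":0,"fingers":0},{"dp":[0,0,0],"twist":0,"fingers":0}]' 20
python3 - <<'E'
from h import *
p,R,o=tool(); c=cam('wrist'); P=(cloud(c)-p)@R; P=P*1000
m=(c['depth']>0)&(abs(P[...,0])<14)&(P[...,2]>-45)&(P[...,2]<4)&(abs(P[...,1])<45)
Q=P[m]
for z in range(-45,5,5):
    q=Q[(Q[:,2]>=z)&(Q[:,2]<z+5)]
    if len(q): print(z,len(q),'x',q[:,0].min().round(),q[:,0].max().round(),'y',np.histogram(q[:,1],np.arange(-45,46,5))[0])
E
```

```text
time_s: 5.1
tool_pos: [0.4393, 0.3433, 0.078]
tool_rot: [-180.0, 0.0, 83.3]
force: [0.6, -0.1, -0.0]
grip_width: 0.0006
grasp_force: 0.0
-45 82 x 9.0 12.0 y [ 0  0  0  0  0  0  0  7 31 32 12  0  0  0  0  0  0  0]
-40 76 x 9.0 12.0 y [ 0  0  0  0  0  0  0 11 23 22 20  0  0  0  0  0  0  0]
-35 78 x 10.0 12.0 y [ 0  0  0  0  0  0  0 15 22 23 18  0  0  0  0  0  0  0]
-30 75 x 9.0 12.0 y [ 0  0  0  0  0  0  0 13 23 22 17  0  0  0  0  0  0  0]
-25 21 x 9.0 11.0 y [0 0 0 0 0 0 0 3 6 7 5 0 0 0 0 0 0 0]
-20 203 x 7.0 14.0 y [ 0  0  0  0  0  0  5 35 53 61 44  5  0  0  0  0  0  0]
-15 89 x 9.0 14.0 y [ 0  0  0  0  0  0  7 21 18 19 15  9  0  0  0  0  0  0]
```

The fingers shut fully with no contact, so they are above the wheel and the real fingertips sit higher than the reported TCP. I'll raise the tool and measure the tips with the fixed cameras.

```bash
python3 -m jog '[{"dp":[0,0,-3],"twist":0,"fingers":0},{"dp":[0,0,-7],"twist":0,"fingers":0},{"dp":[0,0,-12],"twist":0,"fingers":0},{"dp":[0,0,-12],"twist":0,"fingers":0},{"dp":[0,0,-12],"twist":0,"fingers":0}]' 20
python3 - <<'E'
from h import *
p,R,o=tool(); print(p,o['tool_rot'])
for n in('wrist','side','top'):
    c=cam(n); P=(cloud(c)-p)@R*1000
    m=(c['depth']>0)&(abs(P[...,0])<40)&(P[...,2]>-60)&(P[...,2]<40)&(abs(P[...,1])<40)
    Q=P[m]; print(n,len(Q))
    for z in range(-60,40,5):
        q=Q[(Q[:,2]>=z)&(Q[:,2]<z+5)]
        if len(q)>2: print(z,len(q),'x',np.percentile(q[:,0],[2,98]).round(),'y',np.percentile(q[:,1],[2,98]).round())
    if n=='side':
        u,v=proj(c,p); u,v=int(u),int(v); cv2.imwrite('pics/s4.png',cv2.resize(cv2.circle(c['pixels'].copy(),(u,v),2,(0,0,255),-1)[v-90:v+60,u-100:u+100],(800,600),interpolation=cv2.INTER_CUBIC))
E
```

```text
time_s: 5.78
tool_pos: [0.4392, 0.343, 0.1976]
tool_rot: [180.0, 0.0, 83.3]
force: [-0.6, -0.0, -0.2]
grip_width: 0.0004
grasp_force: 0.0
[0.4391939  0.34302654 0.19758501] [1.79998086e+02 4.27301299e-02 8.32994214e+01]
wrist 432
-55 14 x [10. 12.] y [-6.  7.]
-50 90 x [ 9. 12.] y [-6.  7.]
-45 76 x [ 9. 12.] y [-6.  7.]
-40 84 x [ 9. 12.] y [-7.  8.]
-35 75 x [ 9. 12.] y [-8.  8.]
-30 78 x [ 9. 12.] y [-8.  9.]
-25 15 x [10. 11.] y [-5.  9.]
side 68
-60 8 x [-2.  4.] y [-13. -12.]
-45 8 x [ 9. 10.] y [-10.   4.]
-40 13 x [ 8. 10.] y [-10.   8.]
-35 18 x [ 6. 10.] y [-11.   8.]
-30 17 x [ 4. 10.] y [-11.   6.]
top 12
-40 4 x [-11.  -9.] y [-0.  5.]
-35 4 x [-11.  -9.] y [0. 5.]
-30 3 x [-11. -10.] y [2. 6.]
```

View pics/s4.png

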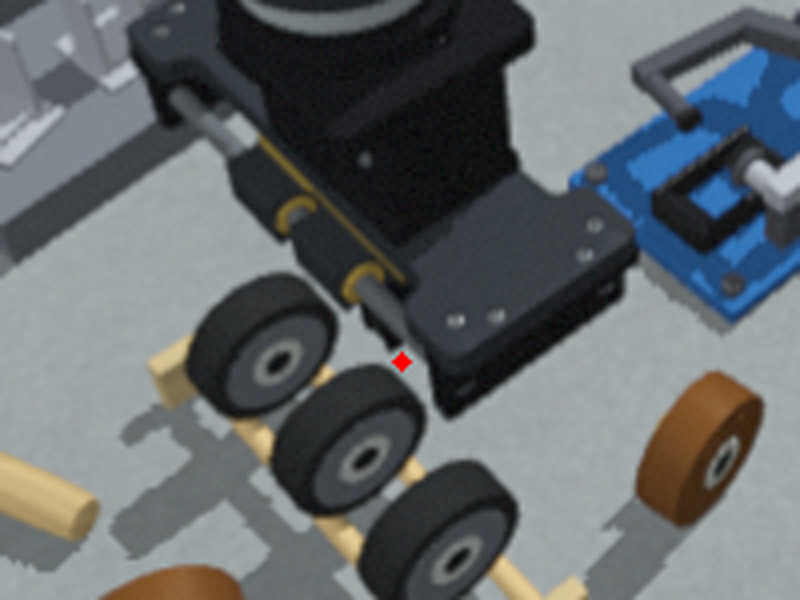

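The side view shows the fingertips ending near (385,345), about 24 mm above the projected reported TCP (the red dot at (401,362)). Both depth clouds agree, and x and y are fine. So true tip z is about reported z + 0.024, and I'll use that from now on.

```bash
python3 -m jog '[{"dp":[0,0,2],"twist":0,"fingers":0.6},{"dp":[0,0,5],"twist":0,"fingers":0.6},{"dp":[0,0,8],"twist":0,"fingers":0.6},{"dp":[0,0,10],"twist":0,"fingers":0.6},{"dp":[0,0,12],"twist":0,"fingers":0.6},{"dp":[0,0,13],"twist":0,"fingers":0.6},{"dp":[0,0,14],"twist":0,"fingers":0.6},{"dp":[0,0,14.4],"twist":0,"fingers":0.6}]' 20
python3 -m jog '[{"dp":[0,0,0],"twist":0,"fingers":0.6},{"dp":[0,0,0],"twist":0,"fingers":0.15},{"dp":[0,0,0],"twist":0,"fingers":0.15},{"dp":[0,0,0],"twist":0,"fingers":0.15},{"dp":[0,0,0],"twist":0,"fingers":0.15},{"dp":[0,0,0],"twist":0,"fingers":0.15},{"dp":[0,0,0],"twist":0,"fingers":0.15}]' 20
```

```text
time_s: 6.92
tool_pos: [0.4394, 0.3434, 0.0537]
tool_rot: [180.0, -0.0, 83.3]
force: [-0.6, -0.2, 0.2]
grip_width: 0.0521
grasp_force: 0.0
time_s: 7.8
tool_pos: [0.4395, 0.3434, 0.0541]
tool_rot: [180.0, -0.0, 83.3]
force: [-0.2, -0.8, 2.0]
grip_width: 0.025
grasp_force: 20.0
```

The wheel is gripped (25.0 mm, 20 N). I'll lift it and refine the clamp pose from the depth data already taken.

```bash
python3 -m jog '[{"dp":[0,0,-2],"twist":0,"fingers":0.15},{"dp":[0,0,-5],"twist":0,"fingers":0.15},{"dp":[0,0,-8],"twist":0,"fingers":0.15},{"dp":[0,0,-11],"twist":0,"fingers":0.15},{"dp":[0,0,-11],"twist":0,"fingers":0.15}]' 20
python3 - <<'E'
from h import *
import pickle
c0=pickle.load(open('c0.pkl','rb'));c1=pickle.load(open('c1.pkl','rb'))
yaw=np.radians(85.1); X=np.array([np.cos(yaw),np.sin(yaw)]);Y=np.array([-np.sin(yaw),np.cos(yaw)])
cr=np.array([.4915,.0698])
for n,c in [('w1',c1),('top',c0['top']),('side',c0['side'])]:
    P=cloud(c); d=P[...,:2]-cr; a=(d@X)*1000+100; b=(d@Y)*1000+15; z=P[...,2]*1000; ok=c['depth']>0
    def s(t,m):
        m=m&ok
        if m.sum()>5: print(n,t,m.sum(),'x',np.percentile(a[m],[3,50,97]).round(1),'y',np.percentile(b[m],[3,50,97]).round(1),'z',np.percentile(z[m],[3,97]).round(1))
    s('anvil',(abs(a-100)<12)&(b>15)&(b<42)&(z>50)&(z<75))
    s('jaw',(abs(a-100)<14)&(b<10)&(b>-45)&(z>45)&(z<75))
    s('cradletop',(abs(a-100)<60)&(abs(b-13)<35)&(z>30)&(z<40))
    for xx in (-30,-60,-85): s('fh%d'%xx,(abs(a-xx)<12)&(b>-8)&(b<20)&(z>58)&(z<72))
    s('plateL',(abs(a)<150)&(b>45)&(b<80)&(z>8)&(z<16))
    s('screw',(a<-115)&(a>-160)&(abs(b-4)<15)&(z>52))
E
```

```text
time_s: 8.43
tool_pos: [0.4404, 0.3449, 0.1671]
tool_rot: [179.8, -0.2, 83.3]
force: [-1.3, 0.5, -1.8]
grip_width: 0.0247
grasp_force: 20.0
w1 anvil 124 x [ 91.3 100.2 110.1] y [28.  32.6 41.7] z [54.7 65.8]
w1 jaw 211 x [ 91.   97.8 105.4] y [-44.1 -29.1 -15.4] z [54.2 62.1]
w1 cradletop 448 x [ 66.2  97.3 136.7] y [-8.3  8.  34. ] z [30.2 34.1]
w1 fh-30 134 x [-40.7 -29.3 -18.1] y [-1.   5.5 11.9] z [62.1 65.4]
w1 fh-60 125 x [-70.7 -60.2 -49. ] y [-1.2  5.4 11.9] z [62.4 65.4]
w1 fh-85 139 x [-96.4 -86.3 -74. ] y [-6.5  5.3 11.9] z [58.9 65.1]
w1 plateL 1358 x [-74.8   6.4 145.1] y [45.6 60.7 71.6] z [ 9.1 12.6]
w1 screw 64 x [-132.3 -128.1 -117.8] y [-3.6  5.1 11.9] z [54.2 62.4]
top anvil 44 x [ 92.6 102.4 111.4] y [29.8 35.  41.2] z [57.  68.6]
top jaw 90 x [ 92.5  99.3 106.9] y [-44.5 -27.9 -12.3] z [55.7 64.2]
top cradletop 232 x [ 66.6 100.9 138.9] y [-5.6 12.5 37. ] z [30.2 36.1]
top fh-30 68 x [-40.7 -30.6 -19.4] y [ 1.5  8.5 15.4] z [61.  67.3]
top fh-60 67 x [-70.7 -61.3 -49.5] y [ 1.  8. 15.] z [59.4 67. ]
top fh-85 85 x [-96.3 -86.9 -73.8] y [-6.8  6.  14.5] z [58.3 67.8]
top plateL 838 x [-73.    8.4 141.8] y [46.3 63.4 74.1] z [ 9.2 14.6]
top screw 63 x [-139.9 -130.2 -116.8] y [ 0.8  8.7 15.1] z [55.2 64.2]
side anvil 55 x [ 91.4 105.4 111.4] y [28.3 34.5 40.9] z [52.5 67.2]
side jaw 94 x [ 92.1 100.7 107.2] y [-43.  -24.4 -12.9] z [51.3 63.4]
side cradletop 198 x [ 67.9 111.7 138.6] y [-6.5  7.  36.2] z [30.4 35. ]
side fh-30 56 x [-40.7 -29.9 -18.8] y [-0.   9.2 14.9] z [59.  66.8]
side fh-60 52 x [-71.  -59.7 -48.8] y [-0.2  8.3 14.9] z [59.5 66.8]
side fh-85 60 x [-96.2 -85.7 -74.6] y [-6.8  6.9 13.1] z [58.9 68.4]
side plateL 823 x [-71.1  26.1 144.1] y [46.1 63.1 73.7] z [ 8.7 14.2]
side screw 51 x [-141.9 -131.  -121. ] y [-1.8  8.2 12.3] z [54.7 65.7]
```

```bash
python3 -c "
from h import *
plan(.4928,.071,.145,85.1)"
```

```text
dp [-26.6    8.38   2.17] twist -1.78 len 28.0 time 8.425
```

```bash
python3 -m jog '[{"dp":[-3,1,0],"twist":-0.5,"fingers":0.15},{"dp":[-8,2.5,0],"twist":-1,"fingers":0.15},{"dp":[-13,4,0],"twist":-1.8,"fingers":0.15},{"dp":[-18,5.5,0],"twist":-1.8,"fingers":0.15},{"dp":[-22,7,0],"twist":-1.8,"fingers":0.15},{"dp":[-25,8,0],"twist":-1.8,"fingers":0.15},{"dp":[-26.6,8.4,1],"twist":-1.8,"fingers":0.15},{"dp":[-26.6,8.4,2],"twist":-1.8,"fingers":0.15}]' 20
python3 -m jog '[{"dp":[0,0,0],"twist":0,"fingers":0.15},{"dp":[0,0,0],"twist":0,"fingers":0.15}]' 20
python3 - <<'E'
from h import *
plan(.4928,.071,.11,85.1)
o=env.get_obs();print(o['tool_rot'],o['grip_width'])
p,R,o=tool()
c=cam('wrist'); P=(cloud(c)-p)@R*1000
# held wheel cap + bush in tool frame, clamp in robot frame
dark=c['pixels'].max(2)<80
m=(c['depth']>0)&(abs(P[...,1])<20)&(P[...,0]>10)&(P[...,0]<45)&(P[...,2]<45)&(P[...,2]>-45)
Q=P[m];print('wheel front x',np.percentile(Q[:,0],[50,99]),'y',np.percentile(Q[:,1],[2,98]))
im=c['pixels']; cv2.imwrite('pics/w5.png',cv2.resize(im[40:300,100:412],(720,600),interpolation=cv2.INTER_CUBIC))
import pickle; pickle.dump((c,p,R),open('c5.pkl','wb'))
E
```

```text
time_s: 9.43
tool_pos: [0.4911, 0.0688, 0.1426]
tool_rot: [-179.9, 0.0, 85.0]
force: [-0.9, 0.4, -1.5]
grip_width: 0.0247
grasp_force: 20.0
time_s: 9.68
tool_pos: [0.4914, 0.0712, 0.1439]
tool_rot: [-180.0, -0.0, 85.3]
force: [0.1, -0.6, -1.9]
grip_width: 0.0251
grasp_force: 20.0
dp [-0.01  0.14  3.39] twist 0.17 len 3.4 time 9.675
[-1.79984853e+02 -2.73044993e-02  8.52723135e+01] 0.025091829185604028
wheel front x [22.88424188 36.40917419] y [-17.57428696  17.70783111]
```

View pics/w5.png

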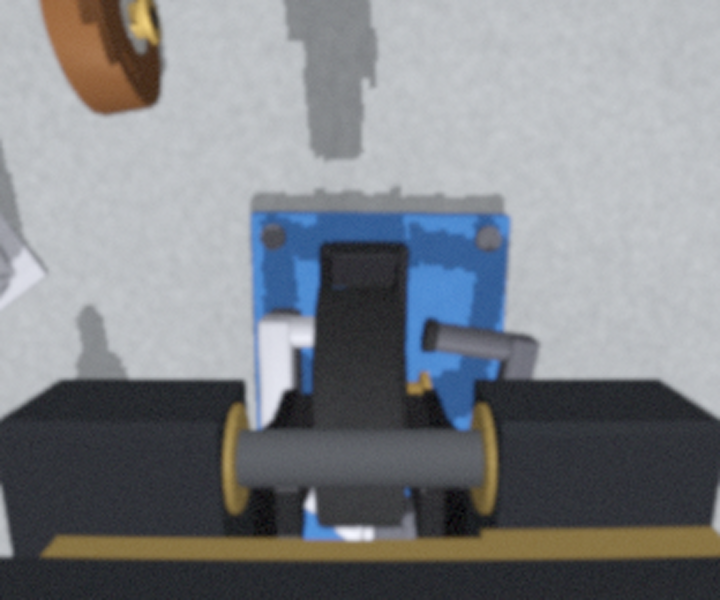

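The wrist view shows the wheel held square between the fingers, bush at (425,383) towards the moving jaw. The cradle's far edge runs from (322,245) to (408,245). I'll check the cradle's position from here.

```bash
python3 - <<'E'
from h import *
import pickle
c,p,R=pickle.load(open('c5.pkl','rb'))
f=lambda u,v:(100+u*312/720,40+v*260/600)
a=w_z(c,*f(321,246),.034);b=w_z(c,*f(408,246),.034);print(a,b,(a+b)/2)
P=cloud(c); yaw=np.radians(85.1); X=np.array([np.cos(yaw),np.sin(yaw)]);Y=np.array([-np.sin(yaw),np.cos(yaw)])
d=P[...,:2]-np.array([.4903,.0703]); A=d@X*1000+100;B=d@Y*1000+15;Z=P[...,2]*1000;ok=c['depth']>0
m=ok&(A>125)&(A<145)&(abs(B-13)<40)&(Z>25)&(Z<40);print('crad y',np.percentile(B[m],[2,98]),'x',np.percentile(A[m],[2,98]),m.sum())
m=ok&(A>88)&(A<118)&(B>25)&(B<60)&(Z>45)&(Z<72);print('anvil y',np.percentile(B[m],[1,50,99]),'x',np.percentile(A[m],[2,50,98]),m.sum())
m=ok&(A>80)&(A<118)&(B>-60)&(B<-5)&(Z>45)&(Z<72);print('jaw y',np.percentile(B[m],[1,50,99]),'x',np.percentile(A[m],[2,98]),m.sum())
m=ok&(A>100)&(A<170)&(abs(B)<110)&(Z>9)&(Z<16);print('plate y',np.percentile(B[m],[1,99]),'xmax',np.percentile(A[m],99))
E
```

```text
[0.47694655 0.11010216 0.034     ] [0.51857132 0.10665009 0.034     ] [0.49775893 0.10837613 0.034     ]
crad y [-9.30575445 33.14825992] x [125.7915219  140.74990745] 523
anvil y [34.84345862 48.51810908 59.11482128] x [ 88.40647919 101.09401074 108.5442349 ] 440
jaw y [-59.52622735 -39.60286284 -15.48829209] x [ 82.36453286 106.36987028] 647
plate y [-63.23722639  69.28477169] xmax 153.5656119235724
```

```bash
python3 -m jog '[{"dp":[0.05,0.15,3],"twist":0.1,"fingers":0.15},{"dp":[0.05,0.15,5],"twist":0.1,"fingers":0.15},{"dp":[0.05,0.15,5],"twist":0.1,"fingers":0.15},{"dp":[0.05,0.15,5],"twist":0.1,"fingers":0.15}]'; python3 -c "
from h import *
plan(.4935,.072,.0496,85.1)"
```

```text
time_s: 10.22
tool_pos: [0.4938, 0.0703, 0.095]
tool_rot: [179.9, -0.0, 85.0]
force: [-0.0, 0.1, -1.2]
grip_width: 0.0244
grasp_force: 20.0
dp [ 0.17 -0.05  4.54] twist -0.06 len 4.5 time 10.225
```

Wheel bottom is now about 0.063, just above the cradle cheeks. I'll descend gently.

```bash
python3 -m jog '[{"dp":[0.1,0,1],"twist":0,"fingers":0.15},{"dp":[0.1,0,2],"twist":0,"fingers":0.15},{"dp":[0.1,0,2.8],"twist":0,"fingers":0.15},{"dp":[0.1,0,3.4],"twist":0,"fingers":0.15},{"dp":[0.1,0,3.8],"twist":0,"fingers":0.15},{"dp":[0.1,0,4],"twist":0,"fingers":0.15},{"dp":[0.1,0,4.1],"twist":0,"fingers":0.15}]'
```

```text
time_s: 11.1
tool_pos: [0.4935, 0.0708, 0.053]
tool_rot: [180.0, 0.0, 85.0]
force: [0.4, -0.7, -2.1]
grip_width: 0.0248
grasp_force: 20.0
```

```bash
python3 -m jog '[{"dp":[0,0,0.08],"twist":0,"fingers":0.15},{"dp":[0,0,0.15],"twist":0,"fingers":0.15},{"dp":[0,0,0.2],"twist":0,"fingers":0.15},{"dp":[0,0,0.2],"twist":0,"fingers":0.15}]'; python3 -m jog '[{"dp":[0,0,0.05],"twist":0,"fingers":0.15},{"dp":[0,0,0.1],"twist":0,"fingers":0.15},{"dp":[0,0,0.1],"twist":0,"fingers":0.15}]'
```

```text
time_s: 11.6
tool_pos: [0.4935, 0.0708, 0.0511]
tool_rot: [180.0, -0.0, 85.0]
force: [-0.5, 0.7, -1.8]
grip_width: 0.0248
grasp_force: 20.0
time_s: 11.98
tool_pos: [0.4938, 0.0714, 0.0505]
tool_rot: [179.9, -0.0, 85.0]
force: [-0.5, 2.2, 4.3]
grip_width: 0.0244
grasp_force: 20.0
```

Contact with the V at 4 N. I'll let go.

```bash
python3 -m jog '[{"dp":[0,0,0],"twist":0,"fingers":0.2},{"dp":[0,0,0],"twist":0,"fingers":0.2}]' 4;  python3 -m jog '[{"dp":[0,0,0],"twist":0,"fingers":0.35},{"dp":[0,0,0],"twist":0,"fingers":0.5},{"dp":[0,0,0],"twist":0,"fingers":0.5},{"dp":[0,0,0],"twist":0,"fingers":0.5},{"dp":[0,0,-2],"twist":0,"fingers":0.5},{"dp":[0,0,-5],"twist":0,"fingers":0.5},{"dp":[0,0,-9],"twist":0,"fingers":0.5},{"dp":[0,0,-14],"twist":0,"fingers":0.5}]'; python3 - <<'E'
from h import *
import pickle
c=cam('wrist');pickle.dump(c,open('c6.pkl','wb'))
P=cloud(c); yaw=np.radians(85.1); X=np.array([np.cos(yaw),np.sin(yaw)]);Y=np.array([-np.sin(yaw),np.cos(yaw)])
d=P[...,:2]-np.array([.491,.0708]); A=d@X*1000+100;B=d@Y*1000+15;Z=P[...,2]*1000;ok=c['depth']>0
m=ok&(abs(A-100)<45)&(abs(B-15)<30)&(Z>80)&(Z<100)
Q=np.c_[A[m],B[m]].astype(np.float32);print(cv2.minAreaRect(Q),Z[m].max(),m.sum(),np.percentile(B[m],[2,98]))
print(tool()[0])
cv2.imwrite('pics/w6.png',cv2.resize(c['pixels'][0:330,100:412],(567,600),interpolation=cv2.INTER_CUBIC))
E
```

```text
time_s: 12.22
tool_pos: [0.4938, 0.0714, 0.0505]
tool_rot: [179.9, -0.0, 85.0]
force: [-0.3, 3.5, 5.1]
grip_width: 0.025
grasp_force: 4.0
time_s: 13.22
tool_pos: [0.4925, 0.0705, 0.1906]
tool_rot: [-179.9, 0.0, 85.0]
force: [0.9, -0.2, -0.6]
grip_width: 0.0435
grasp_force: 0.0
((101.69743347167969, 12.432548522949219), (54.897796630859375, 24.828243255615234), 0.41211193799972534) 92.93908849977697 1006 [ 0.32081487 23.83942793]
[0.49674487 0.07157794 0.19766936]
```

View pics/w6.png

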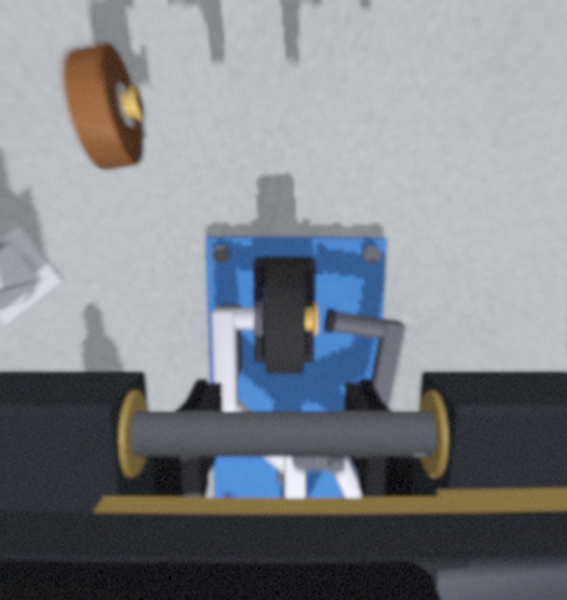

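The wrist view shows the wheel standing in the cradle at (285,315), top at 0.0929, 2.5 mm towards the moving jaw and square within 0.5°. The bush at (311,320) faces the jaw and the gripper is clear. Next I'll place the closed fingers outside the moving handle.

```bash
python3 -c "
from h import *
plan(.5865,-.1275,.15,85.1)"; python3 -m jog '[{"dp":[-3,-1,0],"twist":0,"fingers":0},{"dp":[-7,-3,0],"twist":0,"fingers":0},{"dp":[-11,-6,0],"twist":0,"fingers":0},{"dp":[-15,-8,0],"twist":0,"fingers":0},{"dp":[-18,-9.5,0],"twist":0,"fingers":0},{"dp":[-19,-9.5,0],"twist":0,"fingers":0},{"dp":[-19,-9.5,0],"twist":0,"fingers":0}]' 40;  python3 -c "
from h import *
plan(.5865,-.1275,.024,85.1)"
```

```text
dp [-19.06  10.62   4.86] twist -0.06 len 22.4 time 13.275
time_s: 14.15
tool_pos: [0.3826, -0.1101, 0.19]
tool_rot: [180.0, -0.0, 85.0]
force: [-0.0, 0.3, 0.5]
grip_width: 0.0004
grasp_force: 0.0
dp [ 0.05 20.45 16.61] twist -0.12 len 26.3 time 14.15
```

```bash
python3 -m jog '[{"dp":[0,4,0],"twist":0,"fingers":0},{"dp":[0,9,0],"twist":0,"fingers":0},{"dp":[0,14,0],"twist":0,"fingers":0},{"dp":[0,18,0],"twist":0,"fingers":0},{"dp":[0,20.4,0],"twist":0,"fingers":0},{"dp":[0,20.4,4],"twist":0,"fingers":0},{"dp":[0,20.4,7],"twist":0,"fingers":0},{"dp":[0,20.4,7],"twist":0,"fingers":0}]' 40;  python3 - <<'E'
from h import *
plan(.5865,-.1275,.024,85.1)
p,R,o=tool(); import pickle
t=cam('top');s=cam('side')
O=np.array([.4974,-.0294]);yaw=np.radians(85.1); X=np.array([np.cos(yaw),np.sin(yaw)]);Y=np.array([-np.sin(yaw),np.cos(yaw)])
for n,c in(('top',t),('side',s),('w',cam('wrist'))):
    P=cloud(c);d=P[...,:2]-O;A=d@X*1000;B=d@Y*1000;Z=P[...,2]*1000;ok=(c['depth']>0)&(Z>50)&(Z<70)
    for a in(-60,-75,-90,-105,-120,-150,-160):
        m=ok&(abs(A-a)<5)&(B<-15)&(B>-115)
        if m.sum()>2: print(n,a,m.sum(),np.percentile(B[m],[3,97]).round(1))
E
```

```text
time_s: 15.15
tool_pos: [0.5842, -0.1258, 0.1175]
tool_rot: [-179.7, -0.2, 85.1]
force: [1.2, 0.0, -0.8]
grip_width: 0.0008
grasp_force: 0.0
dp [-0.18  0.29  9.35] twist 0.03 len 9.4 time 15.15
top -60 42 [-54.5 -17.8]
top -75 33 [-60.3 -15.2]
top -90 23 [-66.4 -54.7]
top -105 10 [-71.9 -59.4]
top -120 4 [-79.4 -75.8]
side -60 33 [-54.1 -19.1]
side -75 29 [-61.1 -16.1]
side -90 19 [-67.8 -55.5]
side -105 19 [-72.7 -61.7]
side -120 20 [-81.3 -66.5]
side -150 9 [-101.7  -90. ]
side -160 7 [-107.6  -99.2]
w -60 289 [-59.2 -21.4]
w -75 256 [-65.  -15.9]
w -90 165 [-71.1 -16.6]
w -105 16 [-75.  -64.8]
```

```bash
python3 -m jog '[{"dp":[-0.1,0.2,3],"twist":0,"fingers":0},{"dp":[-0.1,0.2,6],"twist":0,"fingers":0},{"dp":[-0.1,0.2,8],"twist":0,"fingers":0},{"dp":[-0.1,0.2,9.2],"twist":0,"fingers":0},{"dp":[-0.1,0.2,9.2],"twist":0,"fingers":0}]' 40
python3 -m jog '[{"dp":[0,-0.3,0],"twist":0,"fingers":0},{"dp":[0,-0.5,0],"twist":0,"fingers":0},{"dp":[0,-0.7,0],"twist":0,"fingers":0},{"dp":[0,-0.8,0],"twist":0,"fingers":0},{"dp":[0,-0.8,0],"twist":0,"fingers":0}]'
```

```text
time_s: 15.92
tool_pos: [0.5873, -0.1291, 0.028]
tool_rot: [-180.0, -0.0, 85.0]
force: [-0.1, -0.3, 1.1]
grip_width: 0.0002
grasp_force: 0.0
time_s: 16.55
tool_pos: [0.5793, -0.1286, 0.0281]
tool_rot: [180.0, 0.0, 85.0]
force: [-0.2, 0.2, -0.7]
grip_width: 0.0004
grasp_force: 0.0
```

```bash
python3 -m jog '[{"dp":[0,0,0.5],"twist":0,"fingers":0},{"dp":[0,-0.2,0.5],"twist":0,"fingers":0},{"dp":[0,-0.4,0.5],"twist":0,"fingers":0},{"dp":[0,-0.6,0.5],"twist":0,"fingers":0},{"dp":[0,-0.7,0.5],"twist":0,"fingers":0},{"dp":[0,-0.8,0.5],"twist":0,"fingers":0},{"dp":[0,-0.8,0.5],"twist":0,"fingers":0}]'
```

```text
time_s: 17.42
tool_pos: [0.572, -0.128, 0.0233]
tool_rot: [179.9, 0.0, 85.0]
force: [2.2, -0.2, -1.1]
grip_width: 0.0003
grasp_force: 1.0
```

```bash
python3 -m jog '[{"dp":[0,-0.1,0],"twist":0,"fingers":0},{"dp":[0,-0.2,0],"twist":0,"fingers":0},{"dp":[0,-0.3,0],"twist":0,"fingers":0},{"dp":[0,-0.4,0],"twist":0,"fingers":0},{"dp":[0,-0.5,0],"twist":0,"fingers":0},{"dp":[0,-0.5,0],"twist":0,"fingers":0}]'
```

```text
time_s: 18.18
tool_pos: [0.5667, -0.1276, 0.0233]
tool_rot: [180.0, 0.0, 85.0]
force: [4.5, -2.8, 0.0]
grip_width: -0.0001
grasp_force: 1.8
```

In contact at about 4 N. I'll squeeze on steadily.

```bash
python3 -m jog '[{"dp":[0,-0.1,0],"twist":0,"fingers":0},{"dp":[0,-0.2,0],"twist":0,"fingers":0},{"dp":[0,-0.3,0],"twist":0,"fingers":0},{"dp":[0,-0.4,0],"twist":0,"fingers":0},{"dp":[0,-0.5,0],"twist":0,"fingers":0},{"dp":[0,-0.5,0],"twist":0,"fingers":0}]'
```

```text
time_s: 18.92
tool_pos: [0.5638, -0.1281, 0.0235]
tool_rot: [179.7, 0.1, 85.0]
force: [7.6, -4.2, -4.2]
grip_width: 0.0003
grasp_force: 4.0
```

```bash
python3 -m jog '[{"dp":[0,-0.05,0],"twist":0,"fingers":0},{"dp":[0,-0.1,0],"twist":0,"fingers":0},{"dp":[0,-0.15,0],"twist":0,"fingers":0},{"dp":[0,-0.2,0],"twist":0,"fingers":0},{"dp":[0,-0.25,0],"twist":0,"fingers":0},{"dp":[0,-0.3,0],"twist":0,"fingers":0},{"dp":[0,-0.3,0],"twist":0,"fingers":0}]'
```

```text
time_s: 19.8
tool_pos: [0.5625, -0.1283, 0.0237]
tool_rot: [179.5, 0.1, 85.0]
force: [12.7, -4.3, -6.5]
grip_width: 0.0006
grasp_force: 5.9
```

```bash
python3 -m jog '[{"dp":[0,0,0],"twist":0,"fingers":0},{"dp":[0,0,0],"twist":0,"fingers":0},{"dp":[0,0,0],"twist":0,"fingers":0},{"dp":[0,0,0],"twist":0,"fingers":0}]'
```

```text
time_s: 20.3
tool_pos: [0.5625, -0.1283, 0.0237]
tool_rot: [179.5, 0.1, 85.0]
force: [12.3, -5.3, -7.7]
grip_width: 0.0005
grasp_force: 5.9
```

```bash
python3 -m jog '[{"dp":[0,-0.05,0],"twist":0,"fingers":0},{"dp":[0,-0.1,0],"twist":0,"fingers":0},{"dp":[0,-0.1,0],"twist":0,"fingers":0},{"dp":[0,-0.1,0],"twist":0,"fingers":0}]'
```

```text
time_s: 20.8
tool_pos: [0.5618, -0.1283, 0.0238]
tool_rot: [179.5, 0.1, 85.0]
force: [14.0, -4.3, -6.9]
grip_width: 0.0005
grasp_force: 6.2
```

```bash
python3 -m jog '[{"dp":[0,0,0.1],"twist":0,"fingers":0},{"dp":[0,-0.05,0.1],"twist":0,"fingers":0},{"dp":[0,-0.1,0.1],"twist":0,"fingers":0},{"dp":[0,-0.1,0.1],"twist":0,"fingers":0},{"dp":[0,-0.1,0.1],"twist":0,"fingers":0}]'
```

```text
time_s: 21.42
tool_pos: [0.5616, -0.1283, 0.0237]
tool_rot: [179.4, 0.1, 85.0]
force: [13.8, -5.8, -3.3]
grip_width: 0.0005
grasp_force: 6.2
```

```bash
python3 -m jog '[{"dp":[0,-0.05,0],"twist":0,"fingers":0},{"dp":[0,-0.1,0],"twist":0,"fingers":0},{"dp":[0,-0.1,0],"twist":0,"fingers":0},{"dp":[0,-0.1,0],"twist":0,"fingers":0},{"dp":[0,-0.1,0],"twist":0,"fingers":0}]'
```

```text
time_s: 22.05
tool_pos: [0.5604, -0.1285, 0.0236]
tool_rot: [179.4, 0.1, 85.0]
force: [12.6, -5.8, -2.8]
grip_width: 0.0001
grasp_force: 6.0
```

```bash
python3 -m jog '[{"dp":[0,-0.05,0.02],"twist":0,"fingers":0},{"dp":[0,-0.1,0.03],"twist":0,"fingers":0},{"dp":[0,-0.15,0.03],"twist":0,"fingers":0},{"dp":[0,-0.2,0.03],"twist":0,"fingers":0},{"dp":[0,-0.2,0.03],"twist":0,"fingers":0},{"dp":[0,-0.2,0.03],"twist":0,"fingers":0}]'
```

```text
time_s: 22.8
tool_pos: [0.5583, -0.1286, 0.0236]
tool_rot: [179.4, 0.1, 85.0]
force: [12.0, -6.1, -2.2]
grip_width: -0.0001
grasp_force: 5.6
```

```bash
python3 -m jog '[{"dp":[0,-0.05,0.02],"twist":0,"fingers":0},{"dp":[0,-0.1,0.03],"twist":0,"fingers":0},{"dp":[0,-0.15,0.03],"twist":0,"fingers":0},{"dp":[0,-0.2,0.03],"twist":0,"fingers":0},{"dp":[0,-0.2,0.03],"twist":0,"fingers":0},{"dp":[0,-0.2,0.03],"twist":0,"fingers":0}]'
```

```text
time_s: 23.55
tool_pos: [0.5562, -0.1288, 0.0235]
tool_rot: [179.4, 0.2, 85.0]
force: [10.7, -6.0, 0.2]
grip_width: 0.0004
grasp_force: 5.3
```

Past the first hump and the load is easing. I'll go on a bit faster.

```bash
python3 -m jog '[{"dp":[0,-0.06,0],"twist":0,"fingers":0},{"dp":[0,-0.12,0],"twist":0,"fingers":0},{"dp":[0,-0.18,0],"twist":0,"fingers":0},{"dp":[0,-0.24,0],"twist":0,"fingers":0},{"dp":[0,-0.3,0],"twist":0,"fingers":0},{"dp":[0,-0.35,0],"twist":0,"fingers":0},{"dp":[0,-0.35,0],"twist":0,"fingers":0}]'
```

```text
time_s: 24.42
tool_pos: [0.5523, -0.1291, 0.0234]
tool_rot: [179.5, 0.2, 84.9]
force: [10.6, -7.1, -0.0]
grip_width: 0.0006
grasp_force: 4.9
```

```bash
python3 -m jog '[{"dp":[0,-0.05,0],"twist":0,"fingers":0},{"dp":[0,-0.1,0],"twist":0,"fingers":0},{"dp":[0,-0.15,0],"twist":0,"fingers":0},{"dp":[0,-0.2,0],"twist":0,"fingers":0},{"dp":[0,-0.25,0],"twist":0,"fingers":0},{"dp":[0,-0.3,0],"twist":0,"fingers":0},{"dp":[0,-0.3,0],"twist":0,"fingers":0}]'
```

```text
time_s: 25.3
tool_pos: [0.5499, -0.1294, 0.0235]
tool_rot: [179.4, 0.2, 84.9]
force: [11.9, -8.2, -1.2]
grip_width: 0.0009
grasp_force: 5.7
```

```bash
python3 -m jog '[{"dp":[-0.05,-0.05,0],"twist":0,"fingers":0},{"dp":[-0.1,-0.1,0],"twist":0,"fingers":0},{"dp":[-0.1,-0.15,0],"twist":0,"fingers":0},{"dp":[-0.1,-0.2,0],"twist":0,"fingers":0},{"dp":[-0.1,-0.2,0],"twist":0,"fingers":0}]'
```

```text
time_s: 25.92
tool_pos: [0.5481, -0.1296, 0.0235]
tool_rot: [179.4, 0.2, 85.0]
force: [12.6, -6.7, -0.7]
grip_width: 0.0005
grasp_force: 6.0
```

```bash
python3 -m jog '[{"dp":[0,-0.05,0],"twist":0,"fingers":0},{"dp":[0,-0.1,0],"twist":0,"fingers":0},{"dp":[0,-0.15,0],"twist":0,"fingers":0},{"dp":[0,-0.2,0],"twist":0,"fingers":0},{"dp":[0,-0.2,0],"twist":0,"fingers":0}]'
```

```text
time_s: 26.55
tool_pos: [0.546, -0.1298, 0.0235]
tool_rot: [179.4, 0.2, 84.9]
force: [12.5, -7.8, -3.2]
grip_width: 0.0003
grasp_force: 6.1
```

```bash
python3 -m jog '[{"dp":[-0.05,-0.06,0],"twist":0,"fingers":0},{"dp":[-0.05,-0.12,0.03],"twist":0,"fingers":0},{"dp":[-0.05,-0.18,0.03],"twist":0,"fingers":0},{"dp":[-0.05,-0.24,0.03],"twist":0,"fingers":0},{"dp":[-0.05,-0.3,0.03],"twist":0,"fingers":0},{"dp":[-0.05,-0.3,0.03],"twist":0,"fingers":0}]'
```

```text
time_s: 27.3
tool_pos: [0.5428, -0.13, 0.0234]
tool_rot: [179.4, 0.2, 84.9]
force: [11.9, -7.9, 0.8]
grip_width: 0.0005
grasp_force: 5.7
```

```bash
python3 -m jog '[{"dp":[-0.05,-0.06,0],"twist":0,"fingers":0},{"dp":[-0.05,-0.12,0],"twist":0,"fingers":0},{"dp":[-0.05,-0.18,0],"twist":0,"fingers":0},{"dp":[-0.05,-0.24,0],"twist":0,"fingers":0},{"dp":[-0.05,-0.3,0],"twist":0,"fingers":0},{"dp":[-0.05,-0.3,0],"twist":0,"fingers":0}]'
```

```text
time_s: 28.05
tool_pos: [0.5384, -0.1298, 0.0232]
tool_rot: [179.6, 0.2, 84.9]
force: [8.0, -8.1, 3.0]
grip_width: 0.0007
grasp_force: 4.3
```

The load is dying away, so the snap is close.

```bash
python3 -m jog '[{"dp":[-0.05,-0.06,-0.05],"twist":0,"fingers":0},{"dp":[-0.05,-0.12,-0.05],"twist":0,"fingers":0},{"dp":[-0.05,-0.18,-0.05],"twist":0,"fingers":0},{"dp":[-0.05,-0.18,-0.05],"twist":0,"fingers":0}]'
```

```text
time_s: 28.55
tool_pos: [0.5336, -0.1277, 0.0223]
tool_rot: [179.9, 0.1, 85.0]
force: [4.2, -3.6, 1.0]
grip_width: 0.0007
grasp_force: 2.0
```

```bash
python3 -m jog '[{"dp":[-0.05,-0.06,0],"twist":0,"fingers":0},{"dp":[-0.05,-0.12,0],"twist":0,"fingers":0},{"dp":[-0.05,-0.18,0],"twist":0,"fingers":0},{"dp":[-0.05,-0.18,0],"twist":0,"fingers":0}]'
```

```text
time_s: 29.05
tool_pos: [0.5301, -0.1267, 0.021]
tool_rot: [-179.9, -0.0, 85.0]
force: [-0.9, 0.1, -0.4]
grip_width: 0.0004
grasp_force: 0.0
```

It has snapped over with the load gone. I'll back off, lift and look.

```bash
python3 -m jog '[{"dp":[0,1,0],"twist":0,"fingers":0},{"dp":[0,2.5,0],"twist":0,"fingers":0},{"dp":[0,4,-1],"twist":0,"fingers":0},{"dp":[0,4,-5],"twist":0,"fingers":0},{"dp":[-3,3,-10],"twist":0,"fingers":0},{"dp":[-7,1,-15],"twist":0,"fingers":0},{"dp":[-10,-1,-18],"twist":0,"fingers":0},{"dp":[-11,-2,-18],"twist":0,"fingers":0}]';python3 -m jog '[{"dp":[0,0,0],"twist":0,"fingers":0},{"dp":[0,0,0],"twist":0,"fingers":0}]'; python3 - <<'E'
from h import *
import pickle
c=cam('wrist');pickle.dump(c,open('c7.pkl','wb'));print(tool()[0])
cv2.imwrite('pics/w7.png',cv2.resize(c['pixels'][0:330,100:412],(567,600),interpolation=cv2.INTER_CUBIC))
O=np.array([.4974,-.0294]);yaw=np.radians(85.1); X=np.array([np.cos(yaw),np.sin(yaw)]);Y=np.array([-np.sin(yaw),np.cos(yaw)])
for n in('wrist','side','top'):
    c=c if n=='wrist' else cam(n)
    P=cloud(c);d=P[...,:2]-O;A=d@X*1000;B=d@Y*1000;Z=P[...,2]*1000;ok=(c['depth']>0)
    m=ok&(abs(A-100)<45)&(abs(B-15)<30)&(Z>80)&(Z<100);print(n,'wheel y',np.percentile(B[m],[2,98]) if m.sum()else 0)
    I=c['pixels'].astype(int);red=(I[...,2]>130)&(I[...,1]<80)&(I[...,0]<80)&ok&(Z>30)&(Z<90)&(A<-90)&(A>-220)&(abs(B)<130)
    if red.sum()>3: print(' red A',np.percentile(A[red],[2,98]).round(),'B',np.percentile(B[red],[2,98]).round(),'Z',np.percentile(Z[red],[2,98]).round(),red.sum())
    for a in (-60,-90,-120,-140):
        m=ok&(abs(A-a)<5)&(B<20)&(B>-115)&(Z>50)&(Z<72)
        if m.sum()>2: print(' ',a,m.sum(),np.percentile(B[m],[3,97]).round(1))
E
```

```text
time_s: 30.05
tool_pos: [0.5028, -0.2388, 0.2048]
tool_rot: [179.7, 0.2, 84.8]
force: [0.2, 1.0, -0.4]
grip_width: 0.0005
grasp_force: 0.0
time_s: 30.3
tool_pos: [0.502, -0.2332, 0.2003]
tool_rot: [-179.9, -0.1, 85.1]
force: [-0.1, 0.0, 1.1]
grip_width: 0.0001
grasp_force: 0.0
[ 0.50211137 -0.23311866  0.20037111]
wrist wheel y 0
 red A [-188. -144.] B [-10.   3.] Z [61. 64.] 139
  -60 311 [-29.7  11.7]
  -90 238 [-26.3  11.5]
  -120 180 [-22.9   8.3]
  -140 197 [-20.7  11. ]
side wheel y [ 4.44733435 28.94691701]
 red A [-188. -129.] B [-8.  4.] Z [61. 66.] 32
  -60 53 [-25.5  14. ]
  -90 52 [-23.8  12.4]
  -120 33 [-21.   10.7]
  -140 42 [-18.3  12.6]
top wheel y [ 5.67374934 29.13878997]
 red A [-185. -140.] B [-5.  6.] Z [59. 67.] 39
  -60 70 [-25.6  14.4]
  -90 56 [-22.9  13.8]
  -120 41 [-20.1  10.5]
  -140 55 [-18.   14.3]
```

View pics/w7.png

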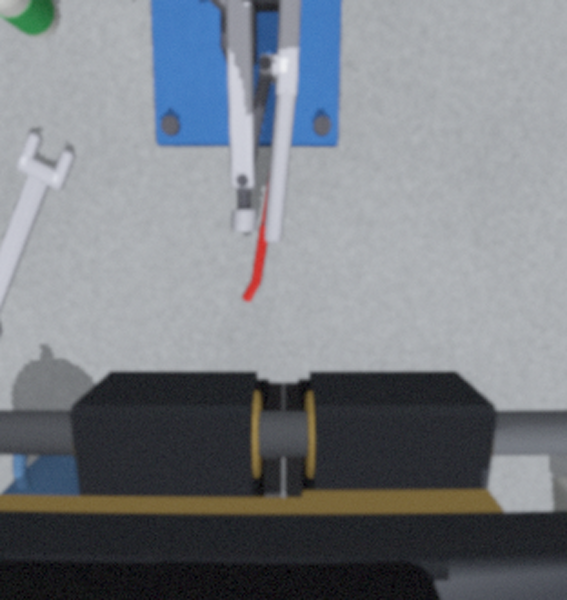

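The wrist view shows the clamp locked. The handles lie nearly parallel, and the red tail curves from (265,190) to (247,300) behind the screw end at (243,225). I'll wait out the two seconds while moving to the +y side of the tail.

```bash
python3 -c "
from h import *
plan(.455,-.1964,.025,85.1)"; python3 -m jog '[{"dp":[0,0,0],"twist":0,"fingers":0},{"dp":[0,0,0],"twist":0,"fingers":0},{"dp":[0,0,0],"twist":0,"fingers":0},{"dp":[0,0,0],"twist":0,"fingers":0},{"dp":[0,0,0],"twist":0,"fingers":0},{"dp":[0,0,0],"twist":0,"fingers":0},{"dp":[0,0,0],"twist":0,"fingers":0},{"dp":[0,0,0],"twist":0,"fingers":0}]'
```

```text
dp [ 3.28 -4.98 17.58] twist 0.05 len 18.6 time 30.45
time_s: 31.45
tool_pos: [0.5016, -0.2352, 0.2016]
tool_rot: [-180.0, 0.0, 85.0]
force: [0.3, -0.1, -0.7]
grip_width: 0.0003
grasp_force: 0.0
```

```bash
python3 -m jog '[{"dp":[1.5,-2,2],"twist":0,"fingers":0},{"dp":[3.4,-5,5],"twist":0,"fingers":0},{"dp":[3.4,-5,9],"twist":0,"fingers":0},{"dp":[3.4,-5,12],"twist":0,"fingers":0},{"dp":[3.4,-5,15],"twist":0,"fingers":0},{"dp":[3.4,-5,17],"twist":0,"fingers":0},{"dp":[3.4,-5,17.6],"twist":0,"fingers":0},{"dp":[3.4,-5,17.6],"twist":0,"fingers":0}]'; python3 - <<'E'
from h import *
plan(.455,-.1964,.025,85.1)
p=tool()[0];yaw=np.radians(85.1); X=np.array([np.cos(yaw),np.sin(yaw)]);Y=np.array([-np.sin(yaw),np.cos(yaw)])
d=p[:2]-np.array([.4974,-.0294]);print(d@X,d@Y)
E
```

```text
time_s: 32.45
tool_pos: [0.4549, -0.1969, 0.0258]
tool_rot: [180.0, -0.0, 85.0]
force: [-0.2, -0.3, 0.4]
grip_width: 0.0004
grasp_force: 0.0
dp [0.05 0.   0.08] twist -0.09 len 0.1 time 32.45
-0.17052609811421188 0.02800649517065611
```

```bash
python3 -m jog '[{"dp":[0,0.2,0],"twist":0,"fingers":0},{"dp":[0,0.4,0],"twist":0,"fingers":0},{"dp":[0,0.6,0],"twist":0,"fingers":0},{"dp":[0,0.8,0],"twist":0,"fingers":0},{"dp":[0,1.0,0],"twist":0,"fingers":0},{"dp":[0,1.2,0],"twist":0,"fingers":0},{"dp":[0,1.4,0],"twist":0,"fingers":0}]'
```

```text
time_s: 33.33
tool_pos: [0.4689, -0.1982, 0.0256]
tool_rot: [-180.0, 0.0, 85.0]
force: [-0.4, 0.4, 0.0]
grip_width: 0.0006
grasp_force: 0.0
```

```bash
python3 -m jog '[{"dp":[0,0.15,0],"twist":0,"fingers":0},{"dp":[0,0.3,0],"twist":0,"fingers":0},{"dp":[0,0.45,0],"twist":0,"fingers":0},{"dp":[0,0.6,0],"twist":0,"fingers":0},{"dp":[0,0.6,0],"twist":0,"fingers":0}]'
```

```text
time_s: 33.95
tool_pos: [0.4743, -0.1988, 0.0254]
tool_rot: [-180.0, 0.0, 85.0]
force: [-3.1, -0.5, 0.2]
grip_width: 0.0007
grasp_force: 1.1
```

Contact on the lever at 3 N. I'll go on.

```bash
python3 -m jog '[{"dp":[0,0.15,0],"twist":0,"fingers":0},{"dp":[0,0.3,0],"twist":0,"fingers":0},{"dp":[0,0.45,0],"twist":0,"fingers":0},{"dp":[0,0.6,0],"twist":0,"fingers":0},{"dp":[0,0.7,0],"twist":0,"fingers":0},{"dp":[0,0.7,0],"twist":0,"fingers":0}]'
```

```text
time_s: 34.7
tool_pos: [0.4821, -0.1992, 0.0258]
tool_rot: [180.0, 0.0, 85.0]
force: [-1.1, 0.0, -0.8]
grip_width: 0.0001
grasp_force: 0.5
```

```bash
python3 -m jog '[{"dp":[0,0.12,0],"twist":0,"fingers":0},{"dp":[0,0.24,0],"twist":0,"fingers":0},{"dp":[0,0.36,0],"twist":0,"fingers":0},{"dp":[0,0.48,0],"twist":0,"fingers":0},{"dp":[0,0.5,0],"twist":0,"fingers":0}]'
```

```text
time_s: 35.33
tool_pos: [0.4871, -0.1997, 0.0258]
tool_rot: [180.0, 0.0, 85.0]
force: [0.9, -0.1, -1.1]
grip_width: 0.0006
grasp_force: 0.0
```

The load is gone, so I'll back off and look.

```bash
python3 -m jog '[{"dp":[0,-1,0],"twist":0,"fingers":0},{"dp":[0,-1,-3],"twist":0,"fingers":0},{"dp":[0,-1,-8],"twist":0,"fingers":0},{"dp":[3,0,-13],"twist":0,"fingers":0},{"dp":[6,0,-18],"twist":0,"fingers":0},{"dp":[10,0,-22],"twist":0,"fingers":0},{"dp":[14,0,-24],"twist":0,"fingers":0},{"dp":[14,0,-24],"twist":0,"fingers":0}]';python3 -m jog '[{"dp":[0,0,0],"twist":0,"fingers":0},{"dp":[0,0,0],"twist":0,"fingers":0},{"dp":[0,0,0],"twist":0,"fingers":0},{"dp":[0,0,0],"twist":0,"fingers":0}]'; python3 - <<'E'
from h import *
c=cam('wrist');print(tool()[0])
cv2.imwrite('pics/w8.png',cv2.resize(c['pixels'][0:330,100:412],(567,600),interpolation=cv2.INTER_CUBIC))
O=np.array([.4974,-.0294]);yaw=np.radians(85.1); X=np.array([np.cos(yaw),np.sin(yaw)]);Y=np.array([-np.sin(yaw),np.cos(yaw)])
P=cloud(c);d=P[...,:2]-O;A=d@X*1000;B=d@Y*1000;Z=P[...,2]*1000;ok=(c['depth']>0)
m=ok&(abs(A-100)<45)&(abs(B-15)<30)&(Z>80)&(Z<100);print('wheel',cv2.minAreaRect(np.c_[A[m],B[m]].astype(np.float32)),Z[m].max())
I=c['pixels'].astype(int)
m=ok&(abs(A-100)<14)&(B<2)&(B>-70)&(Z>45)&(Z<72); print(np.histogram(B[m],np.arange(-70,5,3)))
br=m&(I[...,2]-I[...,0]>50); print('brass B',np.percentile(B[br],[2,98]) if br.sum() else 0)
E
```

```text
time_s: 36.33
tool_pos: [0.4997, -0.0561, 0.2677]
tool_rot: [179.8, 0.1, 85.4]
force: [-0.4, -0.6, -0.9]
grip_width: 0.0006
grasp_force: 0.0
time_s: 36.83
tool_pos: [0.4987, -0.0608, 0.2653]
tool_rot: [-180.0, -0.0, 84.9]
force: [0.7, 0.2, 0.0]
grip_width: 0.0004
grasp_force: 0.0
[ 0.49872771 -0.06057978  0.26535048]
wheel ((99.7013168334961, 13.251302719116211), (24.629201889038086, 55.86448287963867), 89.61585998535156) 93.0337108925963
(array([ 4, 18, 18, 24, 26, 21, 21, 23, 24, 28, 24, 22, 22, 22, 24, 31, 26,
       25,  6,  0,  0,  0, 17, 22]), array([-70, -67, -64, -61, -58, -55, -52, -49, -46, -43, -40, -37, -34,
       -31, -28, -25, -22, -19, -16, -13, -10,  -7,  -4,  -1,   2]))
brass B [-1.34911422  0.04076807]
```

View pics/w8.png

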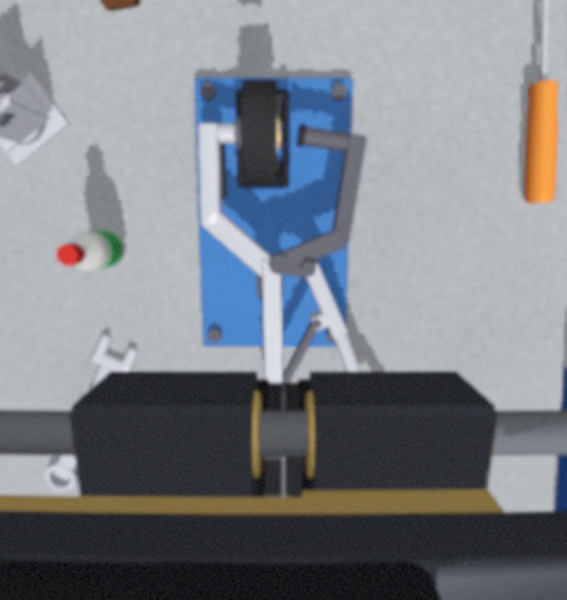

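The view shows the jaws open, with the jaw tip at (300,135) as at the start. The wheel stands in the cradle at (262,133) with its flange flat at (280,133), its brass about 1–2 mm beyond the face in view. The robot is clear, so I'll hand in.

```bash
python3 -c "
from cell import env
print(env.sign_off())"
```

```text
the job is handed in; nothing more can be done
None
```

Job handed in at about 37 s of the 72 s allowed: the bush is pressed home, the jaws are open, and the finished wheel stands free in the cradle; the hand-in gave no verdict, and I did not take a final look at the rack after picking the wheel.

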